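# Tilt-test sealed filter cassettes and sort out the rattlers

### The job

Three sealed filter cassettes lie on the steel stand, and in one or two of them the inner core has come loose: pick each one up and tilt it end to end to feel whether something slides inside. Lay every rattler in the green reject basket and every sound cassette in the low steel release tray, each flat on the floor, yellow patch up, not stacked and not dropped, and leave everything else on the bench where it is.

Things in the scene. Friction and masses are not known exactly. Their poses are not given: they have to be found in the camera images.
- stand: Flat steel plate 210 (x) x 300 (y) x 12 mm high, fixed. Origin: centre of its underside. The three cassettes lie side by side on its front part, centres 35 mm on the -x side of its centre and 90 mm apart in y; jar and weight stand on its rear strip.
- cassette_1: Sealed filter cassette, closed box 110 long (its x) x 40 wide (y) x 50 high (z), white, teal ends, yellow patch on top, 0.35 to 0.51 kg in all. Starts flat on the stand, long axis along the stand's x. Origin: centre of its underside. Grip across the 40 mm width at mid-length; 30 to 45 N holds it firmly. All three look alike; the number says nothing about the inside.
- cassette_2: As cassette_1. Inside each cassette is a hidden 0.2 kg core: held fast and central in a sound one; in a rattler it is loose and slides along the length (x), 35 mm to either side of the middle, where it starts.
- cassette_3: As cassette_1. A loose core begins to slide at 11 to 17 degrees of tilt (25 to 40 is ample), then reaches the low end within 0.5 s, and stays there when the cassette is level again: its moment about the middle is then about 0.07 N m to that side, 0.13 N m apart between the two ends. A sound one shows no such change.
- reject_basket: Green lattice basket for rejects, fixed, outside 170 (x) x 210 (y) x 55 mm high, walls 4 mm, floor 5 mm thick, empty. Origin: centre of its underside. Two cassettes fit side by side, long axes along its x, centres at y = +50 and -50 mm. It and the release tray stand left and right of the stand, in either order.
- release_tray: Low steel tray with a white floor for good cassettes, fixed, outside 170 (x) x 210 (y) x 22 mm high, walls 4 mm, floor 5 mm thick, empty. Origin: centre of its underside. Two cassettes fit side by side as in the basket.
- meter: Blue closed meter with a small green display, 150 (x) x 110 (y) x 88 mm high, fixed, 230 mm behind (+x of) the stand's centre; not to be used. Origin: centre of its underside.
- jar: Small amber jar with a red cap, 38 mm across, 50 high, on the stand's rear strip. Bystander; leave it where it is. Origin: centre of its underside.
- weight: Brass weight with a knob, 34 mm across, 44 high, on the stand's rear strip. Bystander; leave it where it is. Origin: centre of its underside.
- water_bottle: Clear water bottle, 64 mm across, 200 high. Bystander; leave it where it is. Origin: centre of its underside.
- mug: White mug, 80 mm across, 90 high. Bystander; leave it where it is. Origin: centre of its underside.
- spatula: Spatula 200 mm long, lying. Bystander; leave it where it is. Origin: centre of its underside.
- screwdriver: Screwdriver 190 mm long, lying. Bystander; leave it where it is. Origin: centre of its underside.

How it is judged:
At the end, for the whole second after the job is handed in: Every cassette with a loose core is in the green basket, every sound one in the release tray, centre inside the walls, patch up, flat within 8 degrees, underside within 15 mm of the floor, and still. (Of four cores, two loose and two fast, the one not in a cassette lies unused in the meter.) (((x of core_loose_a_c0 in the frame of reject_basket between -0.08 and 0.08 m and y of core_loose_a_c0 in the frame of reject_basket between -0.1 and 0.1 m and z of core_loose_a_c0 in the frame of reject_basket between -0.005 and 0.05 m) or (x of core_loose_a_c0 in the frame of meter between -0.08 and 0.08 m and y of core_loose_a_c0 in the frame of meter between -0.06 and 0.06 m and z of core_loose_a_c0 in the frame of meter between -0.005 and 0.08 m)) and ((x of core_loose_b_c0 in the frame of reject_basket between -0.08 and 0.08 m and y of core_loose_b_c0 in the frame of reject_basket between -0.1 and 0.1 m and z of core_loose_b_c0 in the frame of reject_basket between -0.005 and 0.05 m) or (x of core_loose_b_c0 in the frame of meter between -0.08 and 0.08 m and y of core_loose_b_c0 in the frame of meter between -0.06 and 0.06 m and z of core_loose_b_c0 in the frame of meter between -0.005 and 0.08 m)) and ((x of core_fast_a_c0 in the frame of release_tray between -0.08 and 0.08 m and y of core_fast_a_c0 in the frame of release_tray between -0.1 and 0.1 m and z of core_fast_a_c0 in the frame of release_tray between -0.005 and 0.05 m) or (x of core_fast_a_c0 in the frame of meter between -0.08 and 0.08 m and y of core_fast_a_c0 in the frame of meter between -0.06 and 0.06 m and z of core_fast_a_c0 in the frame of meter between -0.005 and 0.08 m)) and ((x of core_fast_b_c0 in the frame of release_tray between -0.08 and 0.08 m and y of core_fast_b_c0 in the frame of release_tray between -0.1 and 0.1 m and z of core_fast_b_c0 in the frame of release_tray between -0.005 and 0.05 m) or (x of core_fast_b_c0 in the frame of meter between -0.08 and 0.08 m and y of core_fast_b_c0 in the frame of meter between -0.06 and 0.06 m and z of core_fast_b_c0 in the frame of meter between -0.005 and 0.08 m)) and ((x of cassette_1 in the frame of reject_basket between -0.075 and 0.075 m and y of cassette_1 in the frame of reject_basket between -0.095 and 0.095 m and z of cassette_1 in the frame of reject_basket between -0.005 and 0.02 m) or (x of cassette_1 in the frame of release_tray between -0.075 and 0.075 m and y of cassette_1 in the frame of release_tray between -0.095 and 0.095 m and z of cassette_1 in the frame of release_tray between -0.005 and 0.02 m)) and angle between each of cassette_1, cassette_2, cassette_3's own z axis and vertical below 0.15 rad and linear speed of each of cassette_1, cassette_2, cassette_3 below 0.02 m/s and ((x of cassette_2 in the frame of reject_basket between -0.075 and 0.075 m and y of cassette_2 in the frame of reject_basket between -0.095 and 0.095 m and z of cassette_2 in the frame of reject_basket between -0.005 and 0.02 m) or (x of cassette_2 in the frame of release_tray between -0.075 and 0.075 m and y of cassette_2 in the frame of release_tray between -0.095 and 0.095 m and z of cassette_2 in the frame of release_tray between -0.005 and 0.02 m)) and ((x of cassette_3 in the frame of reject_basket between -0.075 and 0.075 m and y of cassette_3 in the frame of reject_basket between -0.095 and 0.095 m and z of cassette_3 in the frame of reject_basket between -0.005 and 0.02 m) or (x of cassette_3 in the frame of release_tray between -0.075 and 0.075 m and y of cassette_3 in the frame of release_tray between -0.095 and 0.095 m and z of cassette_3 in the frame of release_tray between -0.005 and 0.02 m))); the robot touches nothing.
It fails at once if a bystander (jar, weight, bottle, mug, spatula or screwdriver) is moved more than 30 mm (distance of any of jar, weight, water_bottle, mug, spatula, screwdriver from where it was at the start of the episode above 0.03 m).
It fails at once if a cassette is dropped (out of the fingers and moving faster than 0.6 m/s, a fall of about 18 mm) ((contact force between the fingers and cassette_1 below 0.05 N and linear speed of cassette_1 above 0.6 m/s) or (contact force between the fingers and cassette_2 below 0.05 N and linear speed of cassette_2 above 0.6 m/s) or (contact force between the fingers and cassette_3 below 0.05 N and linear speed of cassette_3 above 0.6 m/s)).
It also fails if it takes over 72 s, if anything falls off the work surface, if the arm or the gripper's body presses on something with over 40 N, if the wrist force passes 120 N, or if a joint passes its speed limit or range.

### The arm

A 6-joint arm with a two-finger parallel gripper is mounted at the origin on the work surface. World frame = base frame: x ahead of the robot, y to its left, z up, the work surface at z = 0. Lengths are in m, angles in rad, forces in N, time in s.
With the tool pointing down it reaches from about 0.375 to 0.925 m from the base axis. Payload 5.7 kg.
Tool frame: the origin (TCP) lies on the centre line of the jaws, within the pads' length; the fingertips stand 25 mm ahead of it and the grasp point (between the pads) lies 6 mm ahead of it; z points along the fingers, y is the line along which they close (so a half turn about z gives the same grasp; the last joint's range is limited). The gripper opens to 88 mm and grips with 3 to 60 N. Pads are 20 mm wide; open, the fingers measure 115 mm over their backs; the gripper's body (75 mm by 178 mm) begins 61 mm behind the grasp point.
Start: joints at [-1.221, 0.359, 1.51, -0, 1.272, -0.115], TCP at [0.269, -0.536, 0.248] pointing down, gripper open.
Joint ranges: [-2.97, 2.97], [-1.01, 2.36], [0.21, 2.38], [-0.96, 4.11], [0.2, 2.71], [-2.98, 2.98]. Speed limits (rad/s): [2.39, 2.39, 3.14, 3.14, 3.14, 3.14].

### API

Orientations are given as [roll, pitch, yaw] about the fixed x, y, z axes, in that order (R = Rz(yaw) Ry(pitch) Rx(roll)).
In Python, from rig import ctrl gives the robot as it stands.
- The arm moves only by the shell command python3 inch.py 'ROWS' [OPENING]. ROWS is a JSON list that holds a single list of rows (three levels of brackets), with 1 to 10 rows, each of 4 numbers: dx, dy, dz in m, then a turn about the tool's z in rad; each row is the pose to reach, as a shift and turn from the pose commanded when the command began, along the tool's axes at that moment; what a row does not reach only later rows make up. A row lasts 1/8 s, in which the tool goes at most 0.0625 m and 0.188 rad, less where a joint would pass 70% of its speed; a pose out of reach is approached as far as the arm can. OPENING is the opening from 0.0 (shut) to 1.0 (fully open), set as the command begins (- or left out keeps the last). The fingers move at their own pace and stop on an object; the grip force is fixed at half the most. Time passes only in rows, so rows that do not move let the fingers close. It prints the time, the measured TCP pose, the force, the opening and the grip force at its end. Input that does not fit is refused with a message, and nothing moves.
- ctrl.observe(): the state, without advancing time (a new reading comes with each control period).
- ctrl.capture(name): name is "side" or "top"; returns the picture (420x560x3 uint8, blue, green, red); there is no depth.
- ctrl.get_calibration(name): a dict with "K" (3x3 intrinsics, pixels), "camera_from_world" (4x4, takes a point from world to camera coordinates). Camera axes: x right, y up, looking along -z (the intrinsics and any distortion apply to the point x, -y, -z); pixel columns grow to the right and rows downward; lengths in m; the calibration is good to about 2 mm. A picture is of the moment at which its call begins. get_calibration takes no time and is no camera call.
- ctrl.close_job(): hands the job in; it is judged then, once.
The state is a dict: "time_s": time; "qpos": joint angles; "joint_velocities": joint speeds; "effort": joint torques, N m; "position": TCP position; "eef_rot": TCP orientation; "force": force on the tool from outside, world axes, zero at the start; "ft_torque": the same for the moment, N m; "finger_gap": opening from 0.0 (shut) to 1.0 (fully open); "gripper_force": force on a finger pad.
Only numpy, scipy, OpenCV 4.12 (cv2) and the standard library are available. Lean on these libraries where they do the work, as an engineer would, in place of code of your own. Each camera call takes 0.05 s, during which the arm holds its last target. There are 200 camera calls.

## Working session

There is one attempt and no reset: what is moved stays moved. The work goes in short steps, Python scripts to look and compute and a shell command to move; the robot and the scene stay as the last step left them, time stands still between calls to the robot, and variables do not carry over. Pictures are saved under pics/ and viewed, at most 10 in all, crops included, and the job is handed in when it is done.

```bash
ls; mkdir -p pics; python3 - <<'E'
from rig import ctrl
import cv2,numpy as np
for n in("top","side"):
    cv2.imwrite(f"pics/{n}0.png",ctrl.capture(n)); c=ctrl.get_calibration(n); print({k:np.round(v,4).tolist() if not isinstance(v,str) else v for k,v in c.items()})
print(ctrl.observe())
E
```

```text
inch.py
pics
rig.py
61 inch.py
{'K': [[482.3144, 0.0, 276.6539], [0.0, 482.3144, 213.8097], [0.0, 0.0, 1.0]], 'camera_from_world': [[0.0134, -0.9999, -0.0061, -0.0056], [0.9898, 0.0124, 0.1422, -0.6266], [-0.1422, -0.0079, 0.9898, -1.2493], [0.0, 0.0, 0.0, 1.0]]}
{'K': [[391.254, 0.0, 281.308], [0.0, 391.254, 205.6423], [0.0, 0.0, 1.0]], 'camera_from_world': [[0.996, -0.0891, 0.0022, -0.6313], [0.052, 0.6008, 0.7977, -0.0607], [-0.0724, -0.7944, 0.603, -0.894], [0.0, 0.0, 0.0, 1.0]]}
{'time_s': 0.1, 'qpos': array([-1.22112683e+00,  3.59428702e-01,  1.51132475e+00, -1.51446068e-05,
        1.27247557e+00, -1.15119987e-01]), 'joint_velocities': array([ 0.00015789, -0.00138103, -0.00253882,  0.0005487 , -0.00043507,
       -0.00137797]), 'effort': array([-1.45264548e-03, -5.16361177e+01, -2.71408564e+01,  6.75621629e-02,
        2.76332488e-02, -3.74092906e-05]), 'position': array([ 0.26871988, -0.53581587,  0.24689594]), 'eef_rot': array([-3.13996546e+00, -1.73589565e-04,  4.64793809e-01]), 'force': array([-0.56153228, -0.91496409,  0.29762258]), 'ft_torque': array([-0.04570847, -0.02138243, -0.00559425]), 'gripper_force': 0.0, 'finger_gap': 0.9999010468119839}
```
View pics/top0.png

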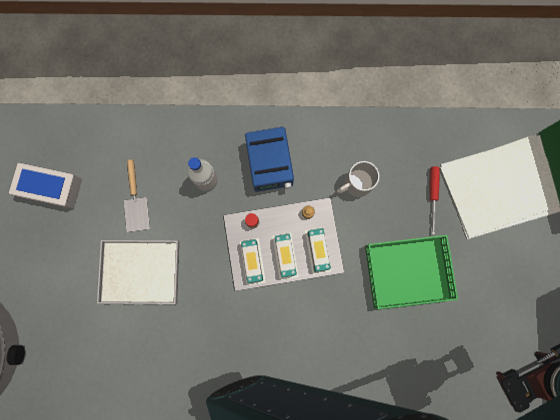

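View pics/side0.png

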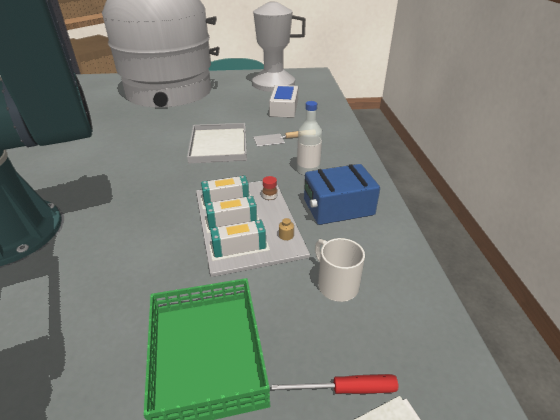

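```bash
python3 - <<'E'
import cv2
i=cv2.imread("pics/top0.png")
a=cv2.resize(i[190:310,215:350],None,fx=5,fy=5,interpolation=cv2.INTER_CUBIC)
cv2.imwrite("pics/c1.png",a)
l=cv2.resize(i[225:315,90:190],None,fx=4,fy=4,interpolation=cv2.INTER_CUBIC)
r=cv2.resize(i[225:315,360:460],None,fx=4,fy=4,interpolation=cv2.INTER_CUBIC)
cv2.imwrite("pics/c2.png",cv2.hconcat([l,r]))
E
```

View pics/c1.png

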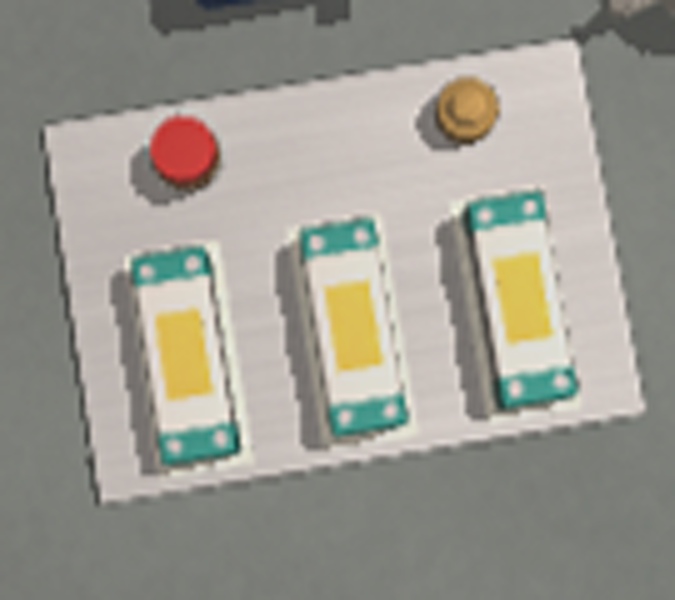

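View pics/c2.png

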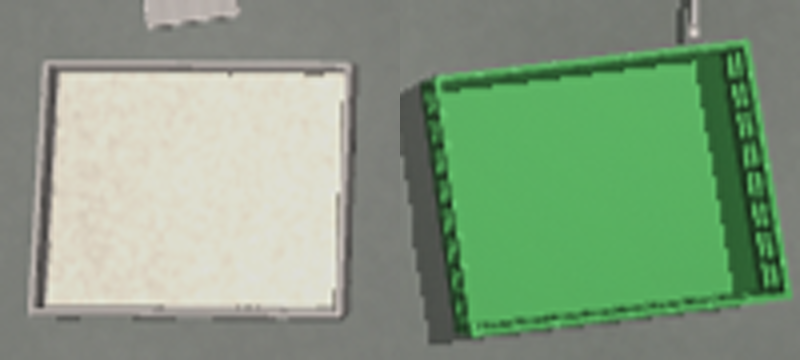

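```bash
cat > geo.py <<'E'
import numpy as np
from rig import ctrl
def pt(uv,z,cam="top"):
    c=ctrl.get_calibration(cam);K=np.array(c["K"]);T=np.array(c["camera_from_world"])
    d=np.linalg.inv(K)@[uv[0],uv[1],1]; d=np.array([d[0],-d[1],-d[2]])
    R=T[:3,:3];o=-R.T@T[:3,3];w=R.T@d
    return o+w*(z-o[2])/w[2]
E
python3 - <<'E'
from geo import *
np.set_printoptions(precision=4,suppress=True)
def P(l,s,x0,y0,z): return np.array([pt(((x+.5)/s-.5+x0,(y+.5)/s-.5+y0),z) for x,y in l])
def rect(n,p):
    e=[np.linalg.norm(p[i]-p[(i+1)%4]) for i in range(4)]
    f=(p[0]+p[1]-p[2]-p[3])[:2]; g=(p[0]+p[3]-p[1]-p[2])[:2]
    print(n,"ctr",p.mean(0),"edges",np.array(e),"yaw",np.arctan2(f[1],f[0]),np.arctan2(-g[0],g[1]))
rect("stand",P([(45,127),(580,38),(645,410),(100,503)],5,215,190,.012))
rect("tray",P([(45,62),(352,65),(342,317),(30,315)],4,90,225,.022))
rect("basket",P([(35,76),(348,42),(392,295),(70,335)],4,360,225,.055))
print("cass",P([(184,355),(355,326),(523,297)],5,215,190,.062))
for i,l in enumerate([[(132,255),(208,247),(239,455),(163,465)],[(300,230),(375,218),(408,427),(332,438)],[(468,203),(542,192),(578,397),(502,408)]]): rect(i,P(l,5,215,190,.062))
print(P([(184,148)],5,215,190,.062),P([(468,105)],5,215,190,.056))
E
```

```text
stand ctr [ 0.5509 -0.016   0.012 ] edges [0.2992 0.2067 0.2983 0.2071] yaw 0.17046303652555847 0.18007912638937343
tray ctr [0.4677 0.3743 0.022 ] edges [0.2087 0.1681 0.2082 0.169 ] yaw 0.004590293038826243 0.005271339026702255
basket ctr [ 0.4785 -0.3542  0.055 ] edges [0.2081 0.1657 0.2106 0.1686] yaw 0.12817526196092277 0.1280621808718931
cass [[ 0.4999  0.0667  0.062 ]
 [ 0.5161 -0.0224  0.062 ]
 [ 0.5325 -0.1102  0.062 ]]
0 ctr [0.4999 0.066  0.062 ] edges [0.0401 0.1096 0.0398 0.1106] yaw 0.16847669681817024 0.1305277642763196
1 ctr [ 0.5153 -0.0217  0.062 ] edges [0.04   0.1104 0.0399 0.1098] yaw 0.16585888944988267 0.16401326742570485
2 ctr [ 0.5312 -0.1099  0.062 ] edges [0.0395 0.1087 0.04   0.1085] yaw 0.17033507074427404 0.1584466252547229
[[0.6089 0.069  0.062 ]] [[ 0.6347 -0.0814  0.056 ]]
```

```bash
cat >> geo.py <<'E'
from scipy.spatial.transform import Rotation as Ro
def to(x,y,z,yaw):
    s=ctrl.observe();R=Ro.from_euler("xyz",s["eef_rot"])
    d=R.inv().apply(np.array([x,y,z])-s["position"]);t=-(yaw-s["eef_rot"][2])
    print("d",d.round(4),"turn",round(t,3),"dist",np.linalg.norm(d).round(3))
E
python3 - <<'E'
from geo import *
to(.5325,-.1105,.248,.175)
E
```

```text
d [ 0.4264 -0.262  -0.0006] turn 0.29 dist 0.5
```

```bash
python3 inch.py '[[[0.05, -0.03, 0, 0.04], [0.1, -0.06, 0, 0.08], [0.15, -0.09, 0, 0.12], [0.2, -0.12, 0, 0.16], [0.25, -0.15, 0, 0.2], [0.3, -0.18, 0, 0.24], [0.35, -0.215, 0, 0.27], [0.4, -0.245, 0, 0.29], [0.426, -0.262, 0, 0.29], [0.426, -0.262, 0, 0.29]]]' 1.0; python3 - <<'E'
from geo import *
to(.5325,-.1105,.045,.175)
print(ctrl.observe()["ft_torque"])
E
```

```text
time_s: 1.35
position: [0.5329, -0.1092, 0.2473]
eef_rot: [-3.141, 0.0, 0.178]
force: [-0.0, -0.8, -0.0]
finger_gap: 1.003
gripper_force: 0.0
d [-0.0005  0.0013  0.2023] turn 0.003 dist 0.202
[-0.0147562   0.00930768 -0.00065319]
```

```bash
python3 inch.py '[[[0, 0.001, 0.05, 0], [0, 0.001, 0.1, 0], [0, 0.001, 0.15, 0], [0, 0.001, 0.18, 0], [0, 0.001, 0.202, 0], [0, 0.001, 0.202, 0]]]'; python3 inch.py '[[[0, 0, 0, 0], [0, 0, 0, 0], [0, 0, 0, 0], [0, 0, 0, 0], [0, 0, 0, 0], [0, 0, 0, 0]]]' 0.0
```

```text
time_s: 2.1
position: [0.5304, -0.1127, 0.0441]
eef_rot: [-3.14, 0.004, 0.174]
force: [0.3, -0.0, -0.2]
finger_gap: 1.0
gripper_force: 0.0
time_s: 2.85
position: [0.5323, -0.1111, 0.046]
eef_rot: [-3.14, 0.0, 0.175]
force: [-0.4, 5.4, 4.5]
finger_gap: 0.453
gripper_force: 30.0
```

```bash
cat >> geo.py <<'E'
def feel(n=6):
    a=[]
    for _ in range(n):
        ctrl.capture("side");s=ctrl.observe();y=s["eef_rot"][2]
        t=s["ft_torque"]; a.append([t[0]*np.cos(y)+t[1]*np.sin(y),-t[0]*np.sin(y)+t[1]*np.cos(y),s["force"][2],s["position"][0],s["eef_rot"][1]])
    a=np.array(a);print("Mx,My(cassette frame),Fz,x,pitch",a.mean(0).round(4),"sd",a.std(0).round(4),"t",s["time_s"])
E
python3 inch.py '[[[0, 0, -0.03, 0], [0, 0, -0.08, 0], [0, 0, -0.13, 0], [0, 0, -0.18, 0], [0, 0, -0.2, 0], [0, 0, -0.2, 0], [0, 0, -0.2, 0]]]'; python3 - <<'E'
from geo import *
feel()
E
```

```text
time_s: 3.72
position: [0.5312, -0.1117, 0.244]
eef_rot: [-3.14, 0.003, 0.175]
force: [0.3, 0.4, -4.8]
finger_gap: 0.452
gripper_force: 30.0
Mx,My(cassette frame),Fz,x,pitch [ 2.3300e-02  1.5900e-02 -4.4238e+00  5.3150e-01  2.7000e-03] sd [3.22e-02 3.31e-02 3.01e-01 3.00e-04 7.00e-04] t 4.025
```

```bash
python3 inch.py '[[[0.01, 0, 0, 0], [0.035, 0, 0, 0], [0.075, 0, 0, 0], [0.13, 0, 0, 0], [0.19, 0, 0, 0], [0.19, 0, 0, 0], [0.19, 0, 0, 0], [0.19, 0, 0, 0]]]'; python3 - <<'E'
from geo import *
feel(8)
E
python3 inch.py '[[[-0.01, 0, 0, 0], [-0.035, 0, 0, 0], [-0.075, 0, 0, 0], [-0.13, 0, 0, 0], [-0.19, 0, 0, 0], [-0.19, 0, 0, 0], [-0.19, 0, 0, 0], [-0.19, 0, 0, 0]]]'; python3 - <<'E'
from geo import *
feel(8)
E
```

```text
time_s: 5.03
position: [0.7185, -0.0792, 0.2455]
eef_rot: [-3.141, 0.001, 0.175]
force: [-0.2, 0.4, -3.7]
finger_gap: 0.454
gripper_force: 30.0
Mx,My(cassette frame),Fz,x,pitch [ 9.3000e-03  3.8900e-02 -4.4314e+00  7.1900e-01 -2.0000e-04] sd [2.08e-02 1.19e-02 3.98e-01 3.00e-04 3.00e-04] t 5.425
time_s: 6.42
position: [0.5339, -0.1124, 0.2462]
eef_rot: [3.141, -0.002, 0.175]
force: [0.1, -0.0, -3.9]
finger_gap: 0.453
gripper_force: 30.0
Mx,My(cassette frame),Fz,x,pitch [ 2.2000e-02 -8.6000e-03 -4.4771e+00  5.3320e-01 -3.0000e-04] sd [2.870e-02 1.930e-02 4.669e-01 4.000e-04 5.000e-04] t 6.825
```

```bash
python3 inch.py '[[[0.01, 0, 0, 0], [0.035, 0, 0, 0], [0.075, 0, 0, 0], [0.13, 0, 0, 0], [0.19, 0, 0, 0], [0.13, 0, 0, 0], [0.08, 0, 0, 0], [0.055, 0, 0, 0], [0.045, 0, 0, 0], [0.045, 0, 0, 0]]]'; python3 - <<'E'
from geo import *
feel(8)
E
python3 inch.py '[[[-0.01, 0, 0, 0], [-0.035, 0, 0, 0], [-0.075, 0, 0, 0], [-0.13, 0, 0, 0], [-0.19, 0, 0, 0], [-0.13, 0, 0, 0], [-0.08, 0, 0, 0], [-0.055, 0, 0, 0], [-0.045, 0, 0, 0], [-0.045, 0, 0, 0]]]'; python3 - <<'E'
from geo import *
feel(8)
E
```

```text
time_s: 8.07
position: [0.5775, -0.1044, 0.246]
eef_rot: [3.141, -0.001, 0.174]
force: [0.7, 0.1, -4.3]
finger_gap: 0.456
gripper_force: 30.0
Mx,My(cassette frame),Fz,x,pitch [ 4.3600e-02  7.7000e-03 -4.3013e+00  5.7780e-01 -9.0000e-04] sd [1.460e-02 3.100e-02 4.798e-01 4.000e-04 6.000e-04] t 8.475
time_s: 9.72
position: [0.5318, -0.1121, 0.2454]
eef_rot: [-3.141, 0.001, 0.175]
force: [-0.6, 0.2, -5.2]
finger_gap: 0.453
gripper_force: 30.0
Mx,My(cassette frame),Fz,x,pitch [ 1.2500e-02  2.0800e-02 -4.8773e+00  5.3140e-01  8.0000e-04] sd [1.56e-02 3.59e-02 4.58e-01 4.00e-04 6.00e-04] t 10.125
```

```bash
python3 inch.py '[[[0.01, 0, 0, 0], [0.035, 0, 0, 0], [0.075, 0, 0, 0], [0.13, 0, 0, 0], [0.19, 0, 0, 0]]]'; python3 - <<'E'
from geo import *
for _ in range(6):
    s=ctrl.observe();print(round(s["time_s"],3),s["position"].round(4),s["joint_velocities"][:3].round(3),s["force"].round(1),s["ft_torque"].round(3),s["eef_rot"].round(3));ctrl.capture("side")
feel(8)
E
```

```text
time_s: 10.75
position: [0.7216, -0.0787, 0.2456]
eef_rot: [3.141, -0.0, 0.174]
force: [1.3, -1.1, -3.6]
finger_gap: 0.457
gripper_force: 30.0
10.75 [ 0.7216 -0.0787  0.2456] [ 0.266  0.685 -1.196] [ 1.3 -1.1 -3.6] [-0.014 -0.044 -0.004] [ 3.141 -0.     0.174]
10.8 [ 0.7299 -0.0771  0.2445] [-0.021 -0.062  0.13 ] [12.5  0.  -2.7] [-0.005 -1.051 -0.033] [ 3.141 -0.009  0.176]
10.85 [ 0.726  -0.0777  0.2442] [-0.023 -0.058  0.115] [-1.9 -0.1 -4.7] [ 0.075  0.11  -0.013] [ 3.141 -0.005  0.177]
10.9 [ 0.7227 -0.0782  0.2441] [-0.02  -0.047  0.083] [-0.8 -0.1 -5.2] [ 0.013  0.038 -0.026] [-3.141e+00 -1.000e-03  1.760e-01]
10.95 [ 0.7206 -0.0785  0.2442] [-0.013 -0.038  0.052] [-1.1  0.8 -4.5] [0.068 0.045 0.026] [-3.141e+00  1.000e-03  1.760e-01]
11.0 [ 0.7194 -0.0788  0.2445] [-0.008 -0.028  0.032] [ 0.3  0.7 -4.6] [ 0.02  -0.005  0.014] [-3.141e+00  2.000e-03  1.750e-01]
Mx,My(cassette frame),Fz,x,pitch [ 2.0000e-02  1.4100e-02 -4.4915e+00  7.1890e-01  1.0000e-04] sd [1.870e-02 1.620e-02 4.009e-01 3.000e-04 6.000e-04] t 11.45
```

```bash
python3 inch.py '[[[-0.01, 0, 0, 0], [-0.035, 0, 0, 0], [-0.075, 0, 0, 0], [-0.13, 0, 0, 0], [-0.19, 0, 0, 0], [-0.19, 0, 0, 0], [-0.19, 0, 0, 0]]]'; python3 - <<'E'
from geo import *
feel(10)
to(.4675,.3243,.15,.005)
E
```

```text
time_s: 12.32
position: [0.5326, -0.1124, 0.2464]
eef_rot: [3.141, -0.002, 0.174]
force: [0.3, 0.3, -4.7]
finger_gap: 0.449
gripper_force: 30.0
Mx,My(cassette frame),Fz,x,pitch [ 3.3900e-02  6.4000e-03 -4.3385e+00  5.3330e-01 -7.0000e-04] sd [3.340e-02 3.540e-02 6.347e-01 4.000e-04 9.000e-04] t 12.825
d [ 0.0118 -0.441   0.0956] turn 0.17 dist 0.451
```

```bash
python3 - <<'E'
from geo import *
to(.4675,.4243,.15,.005)
E
```

```text
d [ 0.0292 -0.5395  0.0956] turn 0.17 dist 0.549
```

```bash
python3 inch.py '[[[0, -0.03, 0, 0], [0.003, -0.085, 0, 0.02], [0.006, -0.145, 0, 0.04], [0.01, -0.205, 0, 0.06], [0.014, -0.265, 0, 0.08], [0.018, -0.325, 0, 0.1], [0.022, -0.385, 0.02, 0.12], [0.026, -0.445, 0.05, 0.14], [0.029, -0.5, 0.08, 0.16], [0.029, -0.539, 0.095, 0.17]]]'; python3 inch.py '[[[0, 0, 0, 0]]]'; python3 - <<'E'
from geo import *
to(.4675,.4243,.04,.005)
E
```

```text
time_s: 14.08
position: [0.4663, 0.4257, 0.1489]
eef_rot: [3.141, 0.001, 0.005]
force: [0.7, 0.3, -4.7]
finger_gap: 0.459
gripper_force: 30.0
time_s: 14.2
position: [0.4656, 0.4264, 0.1486]
eef_rot: [3.141, 0.002, 0.008]
force: [0.8, -0.4, -5.1]
finger_gap: 0.458
gripper_force: 30.0
d [0.0021 0.002  0.1086] turn 0.003 dist 0.109
```

```bash
python3 inch.py '[[[0, 0.001, 0.04, 0], [0, 0.001, 0.08, 0], [0, 0.001, 0.1, 0], [0, 0.001, 0.108, 0], [0, 0.001, 0.108, 0]]]'; python3 inch.py '[[[0, 0, 0, 0], [0, 0, 0, 0], [0, 0, 0, 0]]]' 0.65;  python3 inch.py '[[[0, 0, -0.03, 0], [0, 0, -0.08, 0], [0, 0, -0.14, 0], [0, 0, -0.16, 0]]]'; python3 - <<'E'
from geo import *
to(.516,-.022,.2,.175)
E
```

```text
time_s: 14.82
position: [0.4678, 0.4223, 0.043]
eef_rot: [-3.142, -0.0, 0.004]
force: [0.7, -0.3, -4.9]
finger_gap: 0.452
gripper_force: 30.0
time_s: 15.2
position: [0.4679, 0.4232, 0.0438]
eef_rot: [-3.14, -0.002, 0.005]
force: [0.2, -0.7, 0.7]
finger_gap: 0.65
gripper_force: 0.0
time_s: 15.7
position: [0.4691, 0.4241, 0.2077]
eef_rot: [-3.137, -0.006, 0.005]
force: [1.3, 0.1, -0.9]
finger_gap: 0.653
gripper_force: 0.0
d [0.0446 0.4464 0.0059] turn -0.17 dist 0.449
```

```bash
python3 inch.py '[[[0.01, 0.05, 0, -0.02], [0.02, 0.11, 0, -0.05], [0.025, 0.17, 0, -0.08], [0.03, 0.23, 0, -0.11], [0.03, 0.29, 0, -0.14], [0.03, 0.34, 0, -0.17], [0.03, 0.355, 0, -0.17], [0.03, 0.358, 0, -0.17]]]' 1.0; python3 - <<'E'
from geo import *
to(.5007,.0665,.045,.175)
E
```

```text
time_s: 16.7
position: [0.4992, 0.0646, 0.203]
eef_rot: [-3.141, -0.001, 0.173]
force: [0.5, -0.2, -0.1]
finger_gap: 1.006
gripper_force: 0.0
d [ 0.0017 -0.0015  0.158 ] turn -0.002 dist 0.158
```

```bash
python3 inch.py '[[[0, -0.001, 0.05, 0], [0, -0.001, 0.1, 0], [0, -0.001, 0.14, 0], [0, -0.001, 0.158, 0], [0, -0.001, 0.158, 0]]]'; python3 inch.py '[[[0, 0, 0, 0], [0, 0, 0, 0], [0, 0, 0, 0], [0, 0, 0, 0], [0, 0, 0, 0]]]' 0.0; python3 inch.py '[[[0, 0, -0.03, 0], [0, 0, -0.08, 0], [0, 0, -0.14, 0], [0, 0, -0.19, 0], [0, 0, -0.2, 0], [0, 0, -0.2, 0], [0, 0, -0.2, 0]]]'; python3 - <<'E'
from geo import *
feel(6)
E
```

```text
time_s: 17.32
position: [0.4978, 0.0674, 0.0434]
eef_rot: [-3.141, 0.003, 0.176]
force: [-0.7, -0.1, 0.7]
finger_gap: 0.999
gripper_force: 0.0
time_s: 17.95
position: [0.4989, 0.066, 0.0449]
eef_rot: [-3.141, -0.0, 0.174]
force: [-1.5, 4.8, 3.9]
finger_gap: 0.471
gripper_force: 2.3
time_s: 18.82
position: [0.4971, 0.0658, 0.2422]
eef_rot: [-3.141, 0.005, 0.175]
force: [0.1, -0.5, -4.3]
finger_gap: 0.453
gripper_force: 30.0
Mx,My(cassette frame),Fz,x,pitch [ 2.1500e-02 -1.3000e-03 -3.6101e+00  4.9790e-01  3.2000e-03] sd [2.940e-02 2.740e-02 4.165e-01 4.000e-04 1.100e-03] t 19.125
```

```bash
python3 inch.py '[[[0.01, 0, -0.01, 0], [0.035, 0, -0.02, 0], [0.075, 0, -0.02, 0], [0.13, 0, -0.02, 0], [0.19, 0, -0.02, 0], [0.19, 0, -0.02, 0], [0.19, 0, -0.02, 0]]]'; python3 - <<'E'
from geo import *
feel(8)
E
python3 inch.py '[[[-0.01, 0, 0, 0], [-0.035, 0, 0, 0], [-0.075, 0, 0, 0], [-0.13, 0, 0, 0], [-0.19, 0, 0, 0], [-0.19, 0, 0, 0], [-0.19, 0, 0, 0]]]'; python3 - <<'E'
from geo import *
feel(8)
E
```

```text
time_s: 20.0
position: [0.686, 0.0989, 0.2643]
eef_rot: [-3.141, 0.001, 0.175]
force: [-0.3, 0.4, -3.7]
finger_gap: 0.453
gripper_force: 30.0
Mx,My(cassette frame),Fz,x,pitch [ 2.3600e-02  5.1600e-02 -3.7103e+00  6.8520e-01  2.0000e-04] sd [3.100e-02 3.400e-02 3.025e-01 2.000e-04 6.000e-04] t 20.4
time_s: 21.28
position: [0.499, 0.0657, 0.2654]
eef_rot: [3.141, -0.002, 0.175]
force: [1.0, 0.6, -3.3]
finger_gap: 0.454
gripper_force: 30.0
Mx,My(cassette frame),Fz,x,pitch [ 4.1800e-02  2.4200e-02 -3.7246e+00  5.0000e-01 -1.2000e-03] sd [2.340e-02 2.500e-02 6.928e-01 4.000e-04 1.000e-03] t 21.675
```

```bash
python3 inch.py '[[[0.03, 0, 0, 0], [0.08, 0, 0, 0], [0.14, 0, 0, 0], [0.2, 0, 0, 0], [0.26, 0, 0, 0], [0.32, 0, 0, 0], [0.37, 0, 0, 0], [0.42, 0, 0, 0], [0.46, 0, 0, 0], [0.5, 0, 0, 0]]]'; python3 inch.py '[[[0.0, 0, 0, 0], [0.0, 0, 0, 0]]]'; python3 - <<'E'
from geo import *
feel(8);s=ctrl.observe();print(s["position"],s["eef_rot"],s["qpos"])
E
```

```text
time_s: 22.92
position: [0.9698, 0.1496, 0.2515]
eef_rot: [-3.141, -0.017, 0.175]
force: [-9.0, -0.5, 2.8]
finger_gap: 0.457
gripper_force: 30.0
time_s: 23.18
position: [0.9699, 0.1494, 0.2577]
eef_rot: [3.141, -0.023, 0.175]
force: [1.4, 0.1, -2.7]
finger_gap: 0.454
gripper_force: 30.0
Mx,My(cassette frame),Fz,x,pitch [ 0.0115  0.0271 -3.2735  0.9699 -0.0249] sd [3.660e-02 3.710e-02 7.873e-01 0.000e+00 6.000e-04] t 23.575
[0.96975193 0.14939677 0.25829519] [ 3.14103192 -0.02371509  0.17477188] [8.19797684e-02 1.02916440e+00 2.14685189e-01 1.71725771e-03
 1.87407760e+00 1.47854312e+00]
```

```bash
python3 inch.py '[[[-0.02, 0, 0, 0], [-0.05, 0, 0, 0], [-0.09, 0, 0, 0], [-0.14, 0, 0, 0], [-0.2, 0, 0, 0], [-0.26, 0, 0, 0], [-0.32, 0, 0, 0], [-0.32, 0, 0, 0], [-0.32, 0, 0, 0], [-0.32, 0, 0, 0]]]'; python3 - <<'E'
from geo import *
feel(14)
E
python3 inch.py '[[[0.01, 0, 0, 0], [0.035, 0, 0, 0], [0.075, 0, 0, 0], [0.13, 0, 0, 0], [0.19, 0, 0, 0], [0.19, 0, 0, 0], [0.19, 0, 0, 0]]]'; python3 - <<'E'
from geo import *
feel(14)
E
```

```text
time_s: 24.82
position: [0.6569, 0.0939, 0.251]
eef_rot: [3.141, -0.026, 0.175]
force: [-0.1, 0.1, -2.7]
finger_gap: 0.451
gripper_force: 30.0
Mx,My(cassette frame),Fz,x,pitch [ 0.0089 -0.0238 -3.9673  0.6552 -0.0224] sd [0.031  0.0253 0.4094 0.0007 0.0009] t 25.525
time_s: 26.4
position: [0.8414, 0.1269, 0.2525]
eef_rot: [3.141, -0.02, 0.175]
force: [-0.8, 0.4, -4.1]
finger_gap: 0.456
gripper_force: 30.0
Mx,My(cassette frame),Fz,x,pitch [ 0.0185  0.0291 -3.7702  0.8411 -0.0222] sd [2.450e-02 3.040e-02 5.307e-01 3.000e-04 6.000e-04] t 27.1
```

```bash
python3 inch.py '[[[-0.01, 0, 0, 0], [-0.035, 0, 0, 0], [-0.075, 0, 0, 0], [-0.13, 0, 0, 0], [-0.19, 0, 0, 0], [-0.13, 0, 0, 0], [-0.08, 0, 0, 0], [-0.04, 0, 0, 0], [-0.016, 0, 0, 0], [-0.005, 0, 0, 0]]]'; python3 inch.py '[[[-0.01, 0, 0, 0], [-0.035, 0, 0, 0], [-0.075, 0, 0, 0], [-0.13, 0, 0, 0], [-0.19, 0, 0, 0], [-0.19, 0, 0, 0], [-0.19, 0, 0, 0]]]'; python3 - <<'E'
from geo import *
feel(14)
E
```

```text
time_s: 28.35
position: [0.8371, 0.126, 0.2535]
eef_rot: [3.141, -0.022, 0.175]
force: [0.7, -0.3, -3.8]
finger_gap: 0.455
gripper_force: 30.0
time_s: 29.22
position: [0.6487, 0.0928, 0.251]
eef_rot: [3.141, -0.024, 0.175]
force: [1.1, -0.5, -2.4]
finger_gap: 0.45
gripper_force: 30.0
Mx,My(cassette frame),Fz,x,pitch [ 0.0168 -0.047  -3.5676  0.6503 -0.0229] sd [0.029  0.0222 0.481  0.0005 0.0012] t 29.925
```

```bash
python3 - <<'E'
from geo import *
to(.4849,-.4038,.25,.128)
E
```

```text
d [-0.2486  0.4605 -0.0056] turn 0.047 dist 0.523
```

```bash
python3 inch.py '[[[-0.02, 0.03, 0, 0], [-0.05, 0.08, 0, 0], [-0.078, 0.135, 0, 0.01], [-0.106, 0.19, 0, 0.02], [-0.134, 0.245, 0, 0.03], [-0.162, 0.3, 0, 0.04], [-0.19, 0.355, 0.0, 0.047], [-0.218, 0.405, 0.02, 0.047], [-0.238, 0.443, 0.05, 0.047], [-0.2486, 0.4605, 0.09, 0.047]]]'; python3 inch.py '[[[0, 0, 0, 0], [0, 0, 0, 0]]]'; python3 - <<'E'
from geo import *
to(.4849,-.4038,.042,.128)
E
```

```text
time_s: 31.18
position: [0.4868, -0.4072, 0.1548]
eef_rot: [3.139, -0.024, 0.126]
force: [-0.3, 1.1, -4.4]
finger_gap: 0.455
gripper_force: 30.0
time_s: 31.42
position: [0.4875, -0.4032, 0.1553]
eef_rot: [-3.141, -0.023, 0.128]
force: [0.8, -0.5, -2.8]
finger_gap: 0.456
gripper_force: 30.0
d [-0.0053  0.0003  0.1132] turn -0.0 dist 0.113
```

```bash
python3 inch.py '[[[-0.002, 0, 0.04, 0], [-0.004, 0, 0.08, 0], [-0.005, 0, 0.1, 0], [-0.005, 0, 0.114, 0], [-0.005, 0, 0.114, 0]]]'; python3 inch.py '[[[0, 0, 0, 0], [0, 0, 0, 0], [0, 0, 0, 0]]]' 0.65;  python3 inch.py '[[[0, 0, -0.03, 0], [0, 0, -0.08, 0], [0, 0, -0.14, 0], [0, 0, -0.16, 0]]]'; python3 - <<'E'
from geo import *
to(.516,-.0222,.2,.175)
E
```

```text
time_s: 32.05
position: [0.4856, -0.4037, 0.0412]
eef_rot: [3.141, -0.023, 0.129]
force: [0.3, -1.0, -2.7]
finger_gap: 0.455
gripper_force: 30.0
time_s: 32.42
position: [0.4848, -0.4042, 0.0413]
eef_rot: [3.141, -0.023, 0.128]
force: [-0.1, 0.0, -0.0]
finger_gap: 0.649
gripper_force: 0.0
time_s: 32.92
position: [0.4824, -0.406, 0.2051]
eef_rot: [3.136, -0.026, 0.128]
force: [0.8, -0.8, 0.6]
finger_gap: 0.65
gripper_force: 0.0
d [ 0.0821 -0.3764  0.0053] turn -0.047 dist 0.385
```

Now the middle cassette.

```bash
python3 inch.py '[[[0.01, -0.05, 0, -0.01], [0.02, -0.11, 0, -0.02], [0.035, -0.17, 0, -0.03], [0.05, -0.23, 0, -0.04], [0.065, -0.29, 0, -0.047], [0.078, -0.345, 0, -0.047], [0.0815, -0.372, 0, -0.047], [0.0815, -0.376, 0, -0.047]]]' 1.0; python3 - <<'E'
from geo import *
to(.516,-.0222,.045,.175)
E
```

```text
time_s: 33.92
position: [0.5136, -0.0193, 0.2027]
eef_rot: [3.141, -0.022, 0.178]
force: [0.2, -0.5, 0.4]
finger_gap: 1.001
gripper_force: 0.0
d [-0.0017  0.0032  0.1577] turn 0.003 dist 0.158
```

```bash
python3 inch.py '[[[-0.001, 0.002, 0.05, 0], [-0.001, 0.002, 0.1, 0], [-0.001, 0.002, 0.14, 0], [-0.001, 0.002, 0.158, 0], [-0.001, 0.002, 0.158, 0]]]'; python3 inch.py '[[[0, 0, 0, 0], [0, 0, 0, 0], [0, 0, 0, 0], [0, 0, 0, 0], [0, 0, 0, 0], [0, 0, 0, 0]]]' 0.0; python3 inch.py '[[[0, 0, -0.03, 0], [0, 0, -0.08, 0], [0, 0, -0.14, 0], [0, 0, -0.19, 0], [0, 0, -0.2, 0], [0, 0, -0.2, 0]]]'
```

```text
time_s: 34.55
position: [0.5157, -0.0235, 0.0432]
eef_rot: [-3.141, -0.019, 0.174]
force: [-0.7, 0.0, 0.7]
finger_gap: 0.999
gripper_force: 0.0
time_s: 35.3
position: [0.5166, -0.022, 0.0446]
eef_rot: [-3.141, -0.022, 0.175]
force: [-1.5, 4.7, 5.0]
finger_gap: 0.449
gripper_force: 30.0
time_s: 36.05
position: [0.5116, -0.0233, 0.2434]
eef_rot: [3.141, -0.021, 0.175]
force: [-0.7, 1.3, -4.8]
finger_gap: 0.456
gripper_force: 30.0
```

```bash
python3 inch.py '[[[0.01, 0, -0.005, 0], [0.035, 0, -0.01, 0], [0.075, 0, -0.01, 0], [0.13, 0, -0.01, 0], [0.19, 0, -0.01, 0], [0.13, 0, -0.01, 0], [0.08, 0, -0.01, 0], [0.04, 0, -0.01, 0], [0.016, 0, -0.01, 0], [0.005, 0, -0.01, 0]]]'; python3 inch.py '[[[0.01, 0, 0, 0], [0.035, 0, 0, 0], [0.075, 0, 0, 0], [0.13, 0, 0, 0], [0.19, 0, 0, 0], [0.19, 0, 0, 0], [0.19, 0, 0, 0]]]'; python3 - <<'E'
from geo import *
feel(14)
E
```

```text
time_s: 37.3
position: [0.5154, -0.0223, 0.2527]
eef_rot: [-3.141, -0.019, 0.174]
force: [1.0, 1.1, -4.0]
finger_gap: 0.455
gripper_force: 30.0
time_s: 38.17
position: [0.7047, 0.0111, 0.257]
eef_rot: [-3.141, -0.02, 0.175]
force: [0.2, -0.2, -4.6]
finger_gap: 0.45
gripper_force: 30.0
Mx,My(cassette frame),Fz,x,pitch [ 0.0339  0.098  -4.3891  0.7037 -0.022 ] sd [2.98e-02 2.84e-02 5.36e-01 2.00e-04 7.00e-04] t 38.875
```

```bash
python3 inch.py '[[[-0.01, 0, 0, 0], [-0.035, 0, 0, 0], [-0.075, 0, 0, 0], [-0.13, 0, 0, 0], [-0.19, 0, 0, 0], [-0.13, 0, 0, 0], [-0.08, 0, 0, 0], [-0.04, 0, 0, 0], [-0.016, 0, 0, 0], [-0.005, 0, 0, 0]]]'; python3 inch.py '[[[-0.01, 0, 0, 0], [-0.035, 0, 0, 0], [-0.075, 0, 0, 0], [-0.13, 0, 0, 0], [-0.19, 0, 0, 0], [-0.19, 0, 0, 0], [-0.19, 0, 0, 0]]]'; python3 - <<'E'
from geo import *
feel(14)
E
```

```text
time_s: 40.12
position: [0.6997, 0.0099, 0.2583]
eef_rot: [3.141, -0.022, 0.175]
force: [-0.9, 0.2, -4.6]
finger_gap: 0.457
gripper_force: 30.0
time_s: 41.0
position: [0.5112, -0.0235, 0.2551]
eef_rot: [3.141, -0.024, 0.174]
force: [1.0, -0.0, -3.6]
finger_gap: 0.456
gripper_force: 30.0
Mx,My(cassette frame),Fz,x,pitch [ 0.0188 -0.0385 -4.4251  0.5126 -0.0226] sd [2.350e-02 2.450e-02 4.919e-01 4.000e-04 9.000e-04] t 41.7
```

```bash
python3 - <<'E'
from geo import *
to(.4721,-.3046,.25,.128)
E
```

```text
d [-0.0884  0.2701  0.0024] turn 0.047 dist 0.284
```

```bash
python3 inch.py '[[[-0.01, 0.03, 0, 0], [-0.027, 0.08, 0, 0.01], [-0.045, 0.135, 0, 0.02], [-0.062, 0.19, 0, 0.03], [-0.077, 0.235, 0.01, 0.047], [-0.086, 0.26, 0.05, 0.047], [-0.0884, 0.27, 0.09, 0.047], [-0.0884, 0.27, 0.1, 0.047], [-0.0884, 0.27, 0.1, 0.047]]]'; python3 - <<'E'
from geo import *
to(.4721,-.3046,.041,.128)
E
```

```text
time_s: 42.82
position: [0.474, -0.3035, 0.1524]
eef_rot: [-3.14, -0.021, 0.128]
force: [0.1, 0.4, -4.3]
finger_gap: 0.457
gripper_force: 30.0
d [-0.0044  0.001   0.1113] turn -0.0 dist 0.111
```

```bash
python3 inch.py '[[[-0.001, 0.001, 0.04, 0], [-0.003, 0.001, 0.08, 0], [-0.004, 0.001, 0.1, 0], [-0.004, 0.001, 0.112, 0], [-0.004, 0.001, 0.112, 0], [-0.004, 0.001, 0.112, 0]]]'; python3 inch.py '[[[0, 0, 0, 0], [0, 0, 0, 0], [0, 0, 0, 0]]]' 0.65;  python3 inch.py '[[[0, 0, -0.03, 0], [0, 0, -0.08, 0], [0, 0, -0.14, 0], [0, 0, -0.2, 0], [0, -0.06, -0.2, 0], [0, -0.12, -0.2, 0], [0, -0.18, -0.2, 0], [0, -0.2, -0.2, 0]]]'; python3 - <<'E'
from geo import *
import cv2
t=ctrl.capture("top");s=ctrl.capture("side")
cv2.imwrite("pics/end.png",cv2.vconcat([cv2.resize(t[180:320,80:470],(780,280)),cv2.resize(s[100:420,130:330],(500,800))[:, :][480:800] if 0 else cv2.copyMakeBorder(cv2.resize(s[100:420,130:330],(200,320)),0,0,0,580,cv2.BORDER_CONSTANT)]))
E
```

```text
time_s: 43.58
position: [0.4738, -0.3059, 0.0418]
eef_rot: [3.14, -0.024, 0.128]
force: [0.7, 0.3, -4.7]
finger_gap: 0.456
gripper_force: 30.0
time_s: 43.95
position: [0.4731, -0.3056, 0.041]
eef_rot: [3.141, -0.023, 0.128]
force: [0.7, 0.2, 0.9]
finger_gap: 0.649
gripper_force: 0.0
time_s: 44.95
position: [0.4413, -0.1046, 0.2406]
eef_rot: [-3.14, -0.021, 0.13]
force: [1.1, 0.4, -0.3]
finger_gap: 0.652
gripper_force: 0.0
```

View pics/end.png

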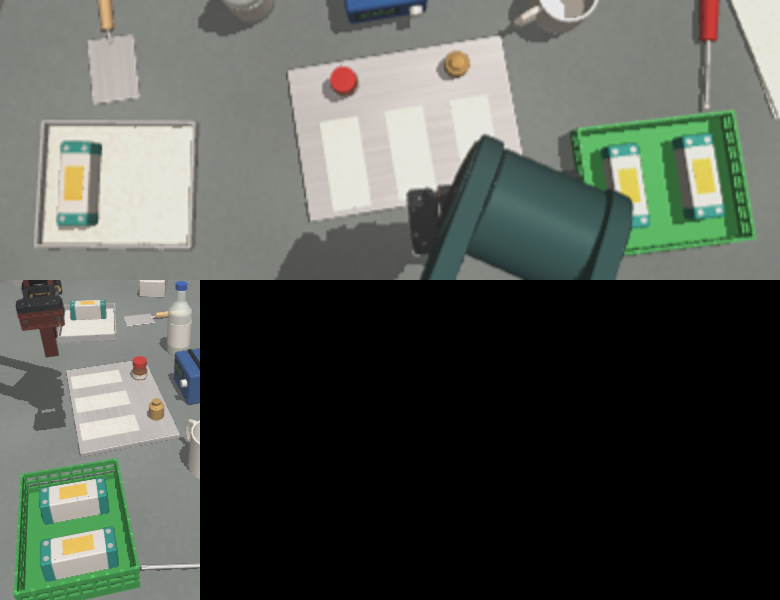

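```bash
python3 -c "
from rig import ctrl
print(ctrl.close_job())"
```

```text
the job is handed in; nothing more can be done
None
```

I handed the job in at about 45 s without seeing the verdict: the left and middle cassettes (+y side and centre of the stand) lie in the green basket as rattlers and the right one in the release tray as sound, all flat with the patch up in the last pictures; since the move command cannot tilt the tool, I tested with sharp stops along the length instead, and the moment swing was about 0.14 N m for the middle, a less decisive 0.05 to 0.10 for the left, and nothing repeatable for the right (one early pair of readings differed by 0.05, later ones did not).

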